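# Save the jar, then push the scrap offcut off the bench into the tub

### The job

The wooden offcut with a specimen jar standing on it is scrap. Stand that jar upright in the low wooden tray, next to the jar already there, then slide the offcut along the bench, without lifting it, and push it over the bench's near edge so that it drops into the open scrap tub below and lies inside it. Keep both jars upright and leave the other things on the bench where they are.

Things in the scene. Friction and masses are not known exactly. Their poses are not given: they have to be found in the camera images.
- offcut: grey weathered softwood board, 104 mm wide (own x), 185 mm long (own y), 18 mm thick, about 0.15 kg; lies flat on the bench with its length pointing roughly toward the robot. Origin: centre of its underside; z up. Too wide to grip across; pushed by its edges it slides on the bench, and tips over the edge once its middle has passed it.
- jar: the jar to be kept: glass specimen jar with cream screw lid, 44 mm diameter, 66 mm tall (body to 58 mm, lid 42 mm diameter above), about 0.09 kg, standing on the offcut. Origin: centre of its base; z up.
- jar_tray: low open tray of light wood, fixed to the bench behind the offcut, 86 mm (own x) by 206 mm (own y) outside, walls 7 mm thick and 18 mm high, floor 7 mm thick. Origin: centre of its underside; z up.
- tray_jar: another glass specimen jar with black screw lid, 44 mm diameter, 74 mm tall, standing somewhere along the tray. Origin: centre of its base; it must stay in the tray, upright.
- tub_mark (a point): unmarked point on the bench top (z = 0), 20 mm in from its straight near edge (which runs along y) and in line with the middle of the scrap tub; axes as world. The tub: open, grey, fixed on a floor stand before the bench, anywhere along that edge. Inside it spans 16 to 206 mm from this point toward the robot (-x) and 126 mm to either side (y); rim 30 mm and floor 166 mm below the bench top.
- slide_box: bystander: wooden slide box, 93x118x34 mm, origin under its centre
- petri_dish: bystander: glass dish, 62 mm diameter, 14 mm high, origin under its centre
- forceps: bystander: steel forceps, 132 mm long, 9 mm high, origin under its centre
- needle_a: bystander: needle in a wooden handle, 145 mm long, 10 mm high, origin under its centre
- the_hand_lens: bystander: folding hand lens, 28x45x12 mm, origin under its centre
Things that resemble listed ones, but are neither listed nor needed, are in the scene too. Of the things that look like the jar, the largest one is meant. What is shaped like the tray_jar but purple is not meant.

How it is judged:
By the outcome, as a careful person would: the job done as asked, in the order asked, and still so for the second after the job is handed in, with the robot touching nothing.
It also fails if it takes over 72 s, if anything falls off the work surface, if the arm or the gripper's body presses on something with over 40 N, if the wrist force passes 120 N, or if a joint passes its speed limit or range.

### The arm

A 7-joint arm with a two-finger parallel gripper is mounted at the origin on a cart in front of the work surface, level with it; the furniture and walls round the work are solid. World frame = base frame: x ahead of the robot, y to its left, z up, the work surface at z = 0. Lengths are in m, angles in degrees, forces in N, time in s.
With the tool pointing down it reaches from about 0.4 to 0.875 m from the base axis. Payload 4.4 kg.
Tool frame: the origin (TCP) lies at the very end of the fingers, on their centre line; the grasp point (between the pads) lies 19 mm behind it; z points along the fingers, y is the line along which they close (so a half turn about z gives the same grasp; the last joint's range is limited). The gripper opens to 85 mm and grips with 20 to 120 N. Pads are 22 mm wide; open, the fingers measure 114 mm over their backs; the gripper's body (76 mm by 85 mm) begins 54 mm behind the grasp point. The pads swing forward as they close: fully open they stand 13 mm farther back than shut.
Start: joints at [59.542, 36.005, 2.206, 86.941, -1.547, 57.084, -1.146], TCP at [0.292, -0.581, 0.231] pointing down, gripper open.
Joint ranges: [-175.42, 175.42], [-21.48, 121.26], [-71.46, 75.88], [10.55, 141.38], [-63.04, 243.04], [13.31, 113.54], [-168.57, 168.57]. Speed limits (degrees/s): [147.25, 147.25, 180, 180, 180, 180, 180].

### API

Orientations are given as [roll, pitch, yaw] about the fixed x, y, z axes, in that order (R = Rz(yaw) Ry(pitch) Rx(roll)).
In Python, from station import manip gives the robot as it stands.
- The arm moves only by the shell command python3 -m pendant 'ROWS' [FORCE]. ROWS is JSON, a list that holds one entry, the list of rows, each a list of 5 numbers: the finger opening in m, from 0 to 0.0854, then the shift along the tool's x, y, z in m, then the turn about the tool's z in rad. In form: [[[jaw, x, y, z, roll], ...]]. A call has 1 to 5 rows; each row shifts and turns the commanded pose from where the row before left it, along the tool's axes as they then stand; what a row does not reach is not made up. A row lasts 1/10 s, in which the tool goes at most 50 mm and 8.59 degrees, less where a joint would pass 70% of its speed; a pose out of reach is approached as far as the arm can. A call is refused whole if a number of a shift passes 0.05 or a number of a turn 0.15, either way. A call with a gripper value outside its range is refused whole. The fingers move at their own pace and stop on an object; FORCE is the grip in N (left out, the last holds). Time passes only in rows, so rows that do not move let the fingers close. It gives the time, the measured TCP pose, the force, the opening and the grip force at its end, in the units of the state.
- manip.get_state(): the state, without advancing time (a new reading comes with each control period).
- manip.capture(name): name is "side" or "top" or "wrist"; returns a dict with "img" (480x640x3 uint8, red, green, blue), "fx", "fy", "cx", "cy" (pixels), "position" and "attitude" of the camera in the world. Camera axes: x right, y down, z forward; pixel columns grow to the right and rows downward; lengths in m; the calibration is good to about 2 mm. A picture is of the moment at which its call begins. There is no depth.
- manip.close_job(): hands the job in; it is judged then, once.
The state is a dict: "clock": time; "q": joint angles; "dq": joint speeds; "effort": joint torques, N m; "ee_pos": TCP position; "eef_rot": TCP orientation; "ft_force": force on the tool from outside, world axes, zero at the start; "ft_torque": the same for the moment, N m; "grip_width": finger opening in m; "gripper_force": force on a finger pad.
Only numpy, scipy, OpenCV 4.12 (cv2) and the standard library are available. Lean on these libraries where they do the work, as an engineer would, in place of code of your own. Each camera call takes 0.05 s, during which the arm holds its last target. There are 200 camera calls.

## Working session

There is one attempt and no reset: what is moved stays moved. The work goes in short steps, Python scripts to look and compute and a shell command to move; the robot and the scene stay as the last step left them, time stands still between calls to the robot, and variables do not carry over. Pictures are saved under pics/ and viewed, at most 10 in all, crops included, and the job is handed in when it is done.

```bash
mkdir -p pics; cat > h.py <<'E'
from station import manip
import numpy as np, cv2, json
from scipy.spatial.transform import Rotation as R
def snap(n,f):
    c=manip.capture(n); cv2.imwrite('pics/'+f+'.png',c['img'][:,:,::-1])
    d={k:(np.array(v).tolist() if k!='img' else None) for k,v in c.items()}
    json.dump(d,open('pics/'+f+'.json','w')); return c
def att(a):
    a=np.array(a)
    if a.shape==(3,3): return a
    return R.from_euler('xyz',a,degrees=True).as_matrix() if a.size==3 else R.from_quat(a).as_matrix()
def p2w(c,u,v,z=0):
    if isinstance(c,str): c=json.load(open('pics/'+c+'.json'))
    d=att(c['attitude'])@np.array([(u-c['cx'])/c['fx'],(v-c['cy'])/c['fy'],1])
    p=np.array(c['position']); return (p+d*(z-p[2])/d[2]).round(4)
def w2p(c,P):
    if isinstance(c,str): c=json.load(open('pics/'+c+'.json'))
    q=att(c['attitude']).T@(np.array(P)-np.array(c['position'])); return (q[0]/q[2]*c['fx']+c['cx'],q[1]/q[2]*c['fy']+c['cy'])
E
python3 - <<'E'
from h import *
for n in('top','side'):
    c=snap(n,n+'0'); print(n,c['position'],c['attitude'],c['fx'],c['cx'])
print(manip.get_state())
E
```

```text
top [0.51866994 0.02925502 1.15755861] [-177.17724001    0.26142829  -90.40296156] 453.3196679644476 316.700552978155
side [ 0.40710731 -0.97922203  0.66556752] [-121.30496517   -0.52686722   -8.76695748] 526.1616447875972 320.9997884717095
{'clock': 0.1, 'q': array([59.54019731, 36.05472557,  2.20230282, 86.98969475, -1.54608231,
       57.08372065, -1.14368788]), 'dq': array([ 0.07483365, -0.15491183,  0.01834012, -0.09797083, -0.00530888,
        0.00131747,  0.01123575]), 'effort': array([ 1.99908063e-03, -5.64530253e+01,  1.22985832e+00, -1.93970329e+01,
        1.11581772e-02,  5.42438618e-03,  7.57164912e-06]), 'ee_pos': array([ 0.29173089, -0.58023348,  0.23047158]), 'eef_rot': array([-1.79901539e+02,  1.54902967e-03,  2.66928153e+01]), 'ft_force': array([-0.17160534, -0.13653229, -0.38759875]), 'ft_torque': array([ 0.00381118,  0.01773662, -0.07322963]), 'gripper_force': 0.0, 'grip_width': 0.08548793222819981}
```

View pics/top0.png

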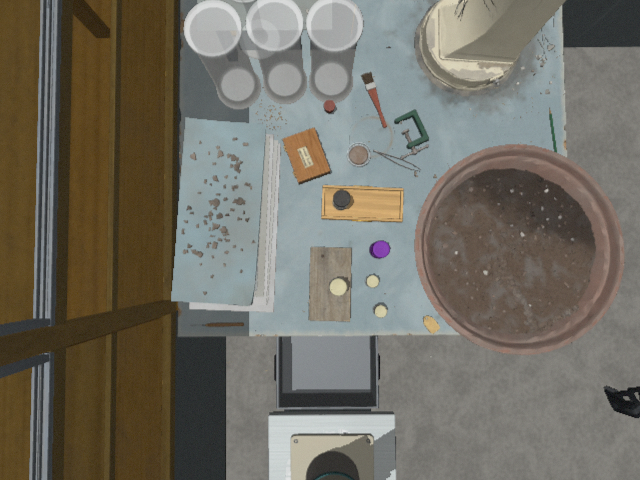

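View pics/side0.png

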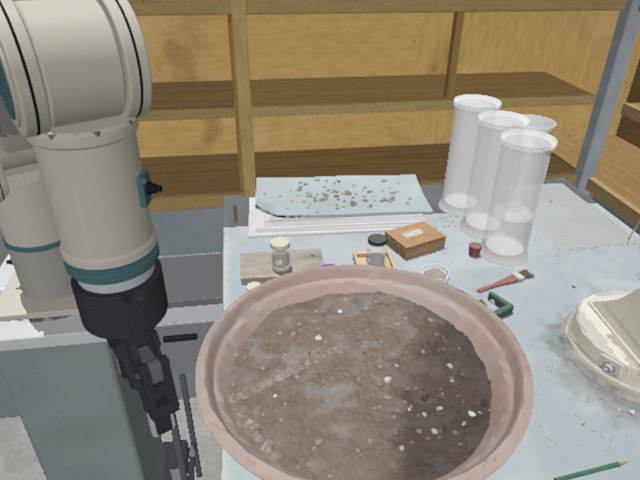

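The top view shows the offcut (330,284) with its jar (338,287), decoy small jars (372,281), (380,311), a purple one (380,249), the tray (362,203) with its black-lidded jar (343,199), the tub (327,372), and a big pot (519,248). I'll enlarge it.

```bash
python3 - <<'E'
from h import *
i=cv2.imread('pics/top0.png')
cv2.imwrite('pics/top0c.png',cv2.resize(i[170:410,260:450],None,fx=2.5*4/4,fy=2.5,interpolation=cv2.INTER_CUBIC))
from scipy.optimize import least_squares
# pot rim: circle seen in both
for z in np.arange(.1,.4,.05):
    a=p2w('top0',519,248,z); r=p2w('top0',622,248,z)[1]-a[1]
    # predicted extremes in side
    t=np.linspace(0,6.28,200); P=[w2p('side0',a+[abs(r)*np.cos(k),abs(r)*np.sin(k),0]) for k in t]; P=np.array(P)
    print(round(z,2),a,round(r,3),P.min(0).round(),P.max(0).round())
E
```

```text
0.1 [ 0.5599 -0.4376  0.1   ] -0.239 [198. 280.] [537. 538.]
0.15 [ 0.558  -0.4156  0.15  ] -0.228 [201. 255.] [527. 482.]
0.2 [ 0.556  -0.3935  0.2   ] -0.217 [205. 228.] [516. 426.]
0.25 [ 0.5541 -0.3714  0.25  ] -0.205 [208. 200.] [506. 370.]
0.3 [ 0.5521 -0.3493  0.3   ] -0.194 [212. 172.] [495. 315.]
0.35 [ 0.5502 -0.3273  0.35  ] -0.183 [216. 142.] [485. 260.]
0.4 [ 0.5482 -0.3052  0.4   ] -0.171 [220. 111.] [474. 206.]
```

View pics/top0c.png

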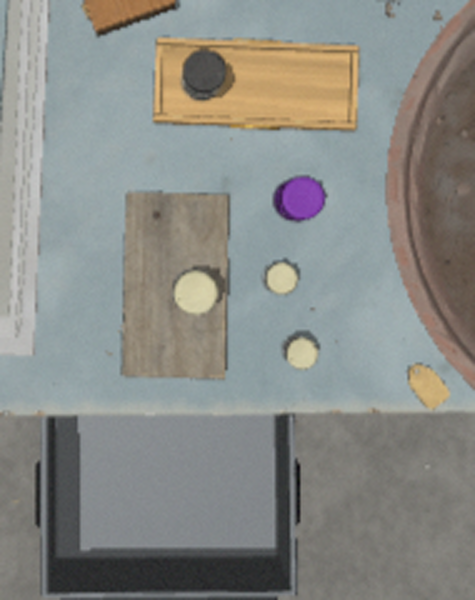

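The crop shows the offcut corners at (126,191), (229,194), (226,378), (122,375), the jar lid at (196,291), the tray corners at (157,39), (358,46), (356,130), (154,122), and the black lid at (205,74). The tub rim runs from 45 to 296, and the bench edge is at row 412.

```bash
python3 - <<'E'
from h import *
f=lambda u,v,z: p2w('top0',u/2.5+260-.3,v/2.5+170-.3,z)
for n,z,l in [('off',.018,[(126,191),(229,194),(226,378),(122,375)]),('jar',.084,[(196,291)]),('tray',.018,[(157,39),(358,46),(356,130),(154,122)]),('tjar',.081,[(205,74)]),('purple',.074,[(301,199)]),('small',.05,[(281,278),(301,351)]),('edge',0,[(100,412),(350,412)]),('tub',-.03,[(45,500),(296,500),(78,415),(277,415)]),('paper',0.01,[(35,350),(45,0)])]:
    P=np.array([f(u,v,z) for u,v in l]); print(n,P[:,:2].tolist(),P.mean(0)[:2])
c=json.load(open('pics/side0.json'))
for P in [(.4,.03,.084)]: print(w2p('side0',P))
# jar lid top in side ~ (280,241)
print(p2w('side0',280,241,.084),p2w('side0',377,238,.081))
E
```

```text
off [[0.5717, 0.0507], [0.568, -0.0529], [0.3841, -0.0479], [0.3878, 0.0559]] [0.4779  0.00145]
jar [[0.4737, -0.016]] [ 0.4737 -0.016 ]
tray [[0.7257, 0.0183], [0.7169, -0.1851], [0.6316, -0.1816], [0.6413, 0.022]] [ 0.678875 -0.0816  ]
tjar [[0.6802, -0.0267]] [ 0.6802 -0.0267]
purple [[0.5602, -0.1177]] [ 0.5602 -0.1177]
small [[0.4843, -0.1004], [0.4135, -0.1189]] [ 0.4489  -0.10965]
edge [[0.3487, 0.0788], [0.347, -0.1742]] [ 0.34785 -0.0477 ]
tub [[0.2543, 0.1375], [0.2527, -0.1223], [0.3413, 0.103], [0.34, -0.1037]] [0.297075 0.003625]
paper [[0.4125, 0.1435], [0.7682, 0.1324]] [0.59035 0.13795]
(np.float64(245.14152566874503), np.float64(232.9655442396178))
[ 0.4726 -0.0145  0.084 ] [ 0.6829 -0.0258  0.081 ]
```

Positions from both views agree. The pot rim is about 0.12 high, so crossing at z=0.23 is clear. I'll turn to yaw 90° so the fingers close along x, then travel to above the jar.

```bash
python3 -m pendant '[[[0.085,0,0,0,-0.138],[0.085,0,0,0,-0.138],[0.085,0,0,0,-0.138],[0.085,0,0,0,-0.138]]]' 40
python3 -m pendant '[[[0.085,0,0,0,-0.138],[0.085,0,0,0,-0.138],[0.085,0,0,0,-0.138],[0.085,0,0,0,-0.138],[0.085,0,0,0,0]]]'
python3 -m pendant '[[[0.085,0.02,0.006,0,0],[0.085,0.045,0.0145,0,0],[0.085,0.045,0.0145,0,0],[0.085,0.045,0.0145,0,0],[0.085,0.045,0.0145,0,0]]]'
```

```text
clock: 0.5
ee_pos: [0.2918, -0.5804, 0.2308]
eef_rot: [-179.9, -0.0, 58.6]
ft_force: [0.4, 0.4, -0.3]
grip_width: 0.0849
gripper_force: 0.0
clock: 1.0
ee_pos: [0.2917, -0.5805, 0.2308]
eef_rot: [-180.0, -0.1, 90.0]
ft_force: [-0.5, -1.3, -0.5]
grip_width: 0.0849
gripper_force: 0.0
clock: 1.5
ee_pos: [0.3564, -0.3789, 0.2312]
eef_rot: [180.0, -0.0, 89.7]
ft_force: [1.5, 0.2, 0.7]
grip_width: 0.0852
gripper_force: 0.0
```

```bash
python3 -m pendant '[[[0.085,0.045,0.0146,0,0],[0.085,0.045,0.0146,0,0],[0.085,0.045,0.0146,0,0],[0.085,0.045,0.0146,0,0],[0.085,0.045,0.0146,0,0]]]'
python3 -m pendant '[[[0.085,0.045,0.0146,0,0],[0.085,0.045,0.0146,0,0],[0.085,0.03,0.009,0,0],[0.085,0.018,0.007,0,0],[0.085,0,0,0,0]]]'
python3 - <<'E'
from h import *
c=snap('wrist','w1'); s=manip.get_state(); print(s['ee_pos'],s['eef_rot'],c['position'],c['attitude'])
print(w2p(c,(.474,-.016,.084)),w2p(c,(.478,.0015,.018)))
E
```

```text
clock: 2.0
ee_pos: [0.4297, -0.1541, 0.2314]
eef_rot: [180.0, 0.0, 89.7]
ft_force: [1.3, -0.7, -0.1]
grip_width: 0.085
gripper_force: 0.0
clock: 2.5
ee_pos: [0.4757, -0.0146, 0.2315]
eef_rot: [179.9, -0.1, 90.1]
ft_force: [-0.0, -0.0, 0.5]
grip_width: 0.0852
gripper_force: 0.0
[ 0.47483458 -0.01689363  0.23124662] [-1.79992894e+02 -1.01448500e-02  8.99561032e+01] [0.47502074 0.0569259  0.37335716] [ 1.63838021e+02 -5.68271873e-02  5.51971468e-02]
(np.float64(318.4528827383094), np.float64(224.69328295643592)) (np.float64(322.589435455478), np.float64(192.24575464760312))
```

View pics/w1.png

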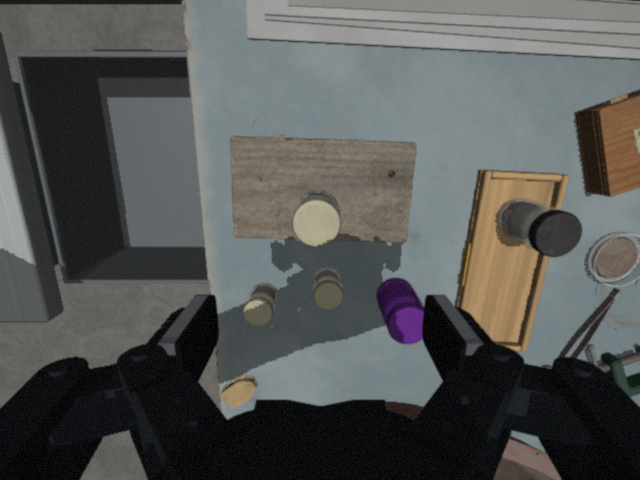

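The wrist view shows the lid at (316,222), against (318,225) predicted, so the position is good. Descend and grip.

```bash
python3 -m pendant '[[[0.085,0.002,-0.002,0.03,0],[0.085,0,0,0.045,0],[0.085,0,0,0.045,0],[0.085,0,0,0.045,0],[0.085,0,0,0.02,0]]]'
python3 -m pendant '[[[0.085,0,0,0.01,0],[0.085,0,0,0,0],[0.04,0,0,0,0],[0.04,0,0,0,0],[0.04,0,0,0,0]]]' 30
python3 -m pendant '[[[0.04,0,0,0,0],[0.04,0,0,0,0],[0.04,0,0,0,0],[0.04,0,0,0,0]]]'
```

```text
clock: 3.05
ee_pos: [0.4701, -0.0182, 0.0432]
eef_rot: [-179.7, 0.1, 89.7]
ft_force: [-0.9, -0.4, 0.5]
grip_width: 0.085
gripper_force: 0.0
clock: 3.55
ee_pos: [0.4736, -0.0162, 0.0375]
eef_rot: [179.9, 0.0, 89.9]
ft_force: [-3.7, -0.6, 1.9]
grip_width: 0.0435
gripper_force: 0.9
clock: 3.95
ee_pos: [0.4736, -0.0161, 0.0377]
eef_rot: [179.9, 0.0, 89.9]
ft_force: [-0.1, -0.4, 7.4]
grip_width: 0.0419
gripper_force: 29.7
```

```bash
python3 -m pendant '[[[0.04,0,0,-0.01,0],[0.04,0,0,-0.02,0],[0.04,0,0,-0.03,0],[0.04,0,0,-0.04,0],[0.04,0,0,-0.02,0]]]'
python3 -m pendant '[[[0.04,-0.008,0.013,0,0],[0.04,-0.016,0.03,0,0],[0.04,-0.02,0.037,0,0],[0.04,-0.02,0.037,0,0],[0.04,-0.02,0.037,0,0]]]'
python3 -m pendant '[[[0.04,-0.016,0.03,0,0],[0.04,-0.012,0.019,0,0],[0.04,0,0,0,0],[0.04,0,0,0,0]]]'
python3 - <<'E'
from h import *
c=snap('wrist','w2'); d=snap('side','s2'); s=manip.get_state(); print(s['ee_pos'],s['eef_rot'])
i=c['img'];j=d['img']
cv2.imwrite('pics/m2.png',np.hstack([cv2.resize(i,(400,300)),cv2.resize(j[100:340,240:560],(400,300))])[:,:,::-1])
E
```

```text
clock: 4.45
ee_pos: [0.4738, -0.0158, 0.1598]
eef_rot: [179.8, -0.0, 89.9]
ft_force: [0.6, 0.5, -0.6]
grip_width: 0.0419
gripper_force: 30.8
clock: 4.95
ee_pos: [0.6277, -0.1011, 0.1576]
eef_rot: [180.0, -0.0, 89.9]
ft_force: [1.4, 0.4, -1.9]
grip_width: 0.0415
gripper_force: 30.8
clock: 5.35
ee_pos: [0.6749, -0.1281, 0.1565]
eef_rot: [-179.9, -0.0, 89.9]
ft_force: [0.1, 0.5, -0.6]
grip_width: 0.0418
gripper_force: 30.8
[ 0.67454595 -0.12720353  0.15671137] [-1.79940216e+02 -4.08595223e-02  8.99947761e+01]
```

View pics/m2.png

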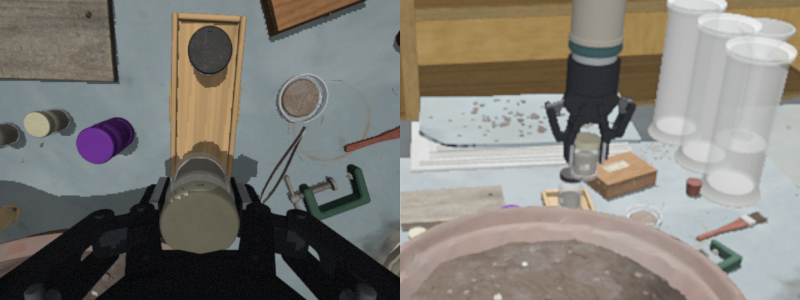

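The jar is held upright over the free half of the tray. Lower it.

```bash
python3 -m pendant '[[[0.04,0,0.002,0.02,0],[0.04,0,0,0.035,0],[0.04,0,0,0.035,0],[0.04,0,0,0.022,0],[0.04,0,0,0.01,0]]]'
python3 -m pendant '[[[0.04,0,0,0.003,0],[0.04,0,0,0,0],[0.04,0,0,0,0]]]'
python3 -m pendant '[[[0.04,0,0,0.002,0],[0.04,0,0,0.002,0],[0.04,0,0,0.001,0],[0.04,0,0,0,0]]]'
```

```text
clock: 5.95
ee_pos: [0.6752, -0.1271, 0.0323]
eef_rot: [-179.7, -0.1, 90.0]
ft_force: [0.4, 0.5, -1.0]
grip_width: 0.0418
gripper_force: 30.8
clock: 6.25
ee_pos: [0.6787, -0.1281, 0.033]
eef_rot: [179.8, 0.0, 89.9]
ft_force: [-0.2, -0.1, -1.1]
grip_width: 0.0423
gripper_force: 30.8
clock: 6.65
ee_pos: [0.6777, -0.1282, 0.0266]
eef_rot: [180.0, 0.0, 89.9]
ft_force: [-0.8, 0.1, 1.4]
grip_width: 0.0417
gripper_force: 31.0
```

```bash
python3 -m pendant '[[[0.04,0,0,0.001,0],[0.04,0,0,0,0]]]'
python3 -m pendant '[[[0.044,0,0,0,0],[0.05,0,0,0,0],[0.056,0,0,0,0],[0.064,0,0,0,0],[0.07,0,0,0,0]]]'
python3 -m pendant '[[[0.07,0,0,-0.01,0],[0.07,0,0,-0.03,0],[0.07,0,0,-0.04,0],[0.07,0,0,-0.04,0],[0.07,0,0,-0.02,0]]]'
python3 - <<'E'
from h import *
c=snap('wrist','w3'); d=snap('side','s3'); s=manip.get_state(); print(s['ee_pos'],s['eef_rot'])
i=c['img'];j=d['img']
cv2.imwrite('pics/m3.png',np.hstack([cv2.resize(i,(400,300)),cv2.resize(j[180:330,300:500],(400,300))])[:,:,::-1])
E
```

```text
clock: 6.85
ee_pos: [0.6777, -0.1282, 0.0265]
eef_rot: [180.0, 0.0, 89.9]
ft_force: [-2.6, -0.6, 7.1]
grip_width: 0.0421
gripper_force: 31.6
clock: 7.35
ee_pos: [0.6776, -0.1281, 0.0252]
eef_rot: [-180.0, -0.0, 89.9]
ft_force: [-0.0, 0.7, 0.1]
grip_width: 0.0702
gripper_force: 0.0
clock: 7.85
ee_pos: [0.6797, -0.1281, 0.1703]
eef_rot: [179.6, 0.0, 89.9]
ft_force: [0.3, -0.9, -0.4]
grip_width: 0.0701
gripper_force: 0.0
[ 0.68035179 -0.1282858   0.17044566] [1.79525710e+02 6.13488277e-02 8.99303222e+01]
```

View pics/m3.png

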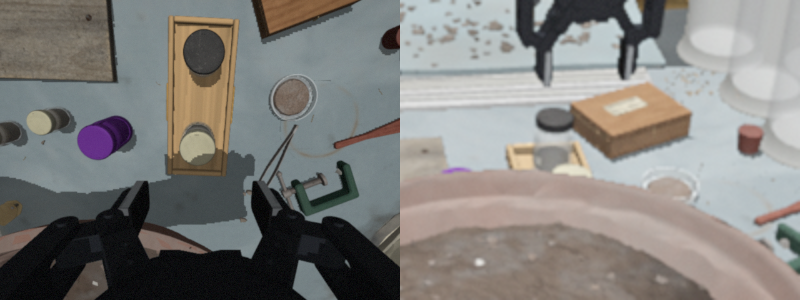

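The jar stands upright in the tray and nothing else was disturbed. Next I'll go behind the offcut's far edge and turn the fingers to lie along y for a two-point push.

```bash
python3 -m pendant '[[[0.06,0.02,-0.013,0,0.1428],[0.05,0,0,0,0.1428],[0.05,0,0,0,0.1428],[0.05,0,0,0,0.1428],[0.05,0,0,0,0.1428]]]'
python3 -m pendant '[[[0.05,0,0,0,0.1428],[0.05,0,0,0,0.1428],[0.05,0,0,0,0.1428],[0.05,0,0,0,0.1428],[0.05,0,0,0,0.1428]]]'
python3 -m pendant '[[[0.05,0,0,0,0.1428],[0.05,-0.02,-0.03,0,0],[0.05,-0.03,-0.04,0,0],[0.05,-0.02,-0.03,0,0],[0.05,0,0,0,0]]]'
```

```text
clock: 8.45
ee_pos: [0.6639, -0.1081, 0.1646]
eef_rot: [-179.9, 0.0, 48.7]
ft_force: [-0.4, -0.6, 0.4]
grip_width: 0.0501
gripper_force: 0.0
clock: 8.95
ee_pos: [0.664, -0.108, 0.1646]
eef_rot: [-180.0, 0.1, 7.8]
ft_force: [0.1, 0.3, 0.5]
grip_width: 0.0501
gripper_force: 0.0
clock: 9.45
ee_pos: [0.591, -0.0014, 0.1646]
eef_rot: [-179.8, 0.3, 0.4]
ft_force: [0.5, 0.8, 0.7]
grip_width: 0.0497
gripper_force: 0.0
```

```bash
python3 -m pendant '[[[0.05,0.006,-0.003,0.01,0],[0.05,0,0,0.03,0],[0.05,0,0,0.04,0],[0.05,0,0,0.04,0],[0.05,0,0,0.025,0]]]'
python3 -m pendant '[[[0.05,0,0,0.007,0],[0.05,0,0,0,0],[0.05,0,0,0,0]]]'
python3 - <<'E'
from h import *
s=manip.get_state(); print(s['ee_pos'],s['eef_rot'],s['ft_force'])
c=snap('wrist','w4'); d=snap('top','t4')
i=c['img'];j=d['img']
cv2.imwrite('pics/m4.png',np.hstack([cv2.resize(i,(400,300)),cv2.resize(j[170:350,250:490],(400,300))])[:,:,::-1])
E
```

```text
clock: 9.95
ee_pos: [0.5999, -0.0069, 0.0164]
eef_rot: [179.9, 0.2, -0.2]
ft_force: [-0.5, 0.0, -0.4]
grip_width: 0.0499
gripper_force: 0.0
clock: 10.25
ee_pos: [0.602, -0.0058, 0.0141]
eef_rot: [180.0, -0.1, -0.1]
ft_force: [-0.0, 0.1, -0.9]
grip_width: 0.0503
gripper_force: 0.0
[ 0.60203854 -0.00582283  0.01409846] [ 1.79976468e+02 -1.18569431e-01 -1.08692601e-01] [-0.03438828  0.12337959 -0.89197305]
```

View pics/m4.png

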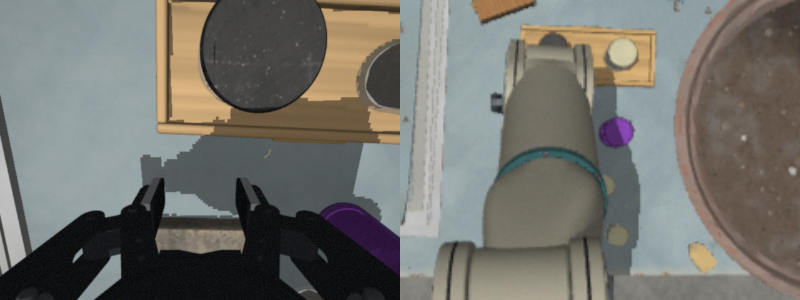

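The wrist view shows the offcut's far edge centred between the fingertips, clear of the tray and the purple jar. Lower the last bit, then push steadily.

```bash
python3 -m pendant '[[[0.05,0,-0.008,0.005,0],[0.05,0,0,0.004,0],[0.05,-0.008,0,0,0],[0.05,-0.006,0,0,0]]]'
python3 -m pendant '[[[0.05,-0.005,0,0,0],[0.05,-0.005,0,0,0],[0.05,-0.005,0,0,0],[0.05,-0.005,0,0,0],[0.05,-0.005,0,0,0]]]'
python3 -m pendant '[[[0.05,-0.008,0,0,0],[0.05,-0.008,0,0,0],[0.05,-0.008,0,0,0],[0.05,-0.008,0,0,0],[0.05,-0.008,0,0,0]]]'
```

```text
clock: 10.75
ee_pos: [0.5856, 0.003, 0.0042]
eef_rot: [180.0, 0.1, -0.0]
ft_force: [-0.0, 0.1, 0.5]
grip_width: 0.05
gripper_force: 0.0
clock: 11.25
ee_pos: [0.5618, 0.0029, 0.0045]
eef_rot: [180.0, -0.1, -0.1]
ft_force: [0.8, -0.4, -0.6]
grip_width: 0.0498
gripper_force: 0.5
clock: 11.75
ee_pos: [0.5213, 0.003, 0.0045]
eef_rot: [-180.0, -0.0, -0.1]
ft_force: [2.4, 1.0, 0.9]
grip_width: 0.0502
gripper_force: 0.8
```

```bash
python3 -m pendant '[[[0.05,-0.015,0,0,0],[0.05,-0.02,0,0,0],[0.05,-0.026,0,0,0],[0.05,-0.03,0,0,0],[0.05,-0.028,0,0,0]]]'
python3 -m pendant '[[[0.05,0,0,0,0],[0.05,0,0,0,0],[0.05,0,0,0,0],[0.05,0,0,0,0],[0.05,0,0,0,0]]]'
python3 -m pendant '[[[0.05,0.02,0,-0.03,0],[0.05,0,0,-0.05,0],[0.05,0.03,0,-0.04,0],[0.05,0.05,0,-0.01,0],[0.05,0.05,0,0,0]]]'
python3 - <<'E'
from h import *
s=manip.get_state(); print(s['ee_pos'])
c=snap('wrist','w5'); d=snap('top','t5');e=snap('side','s5')
j=d['img']
cv2.imwrite('pics/m5.png',np.hstack([cv2.resize(j[170:410,250:450],(400,480)),cv2.resize(e['img'][180:360,180:430],(400,288))[:288] if 0 else cv2.copyMakeBorder(cv2.resize(e['img'][180:360,180:430],(400,288)),0,192,0,0,cv2.BORDER_CONSTANT)])[:,:,::-1])
E
```

```text
clock: 12.25
ee_pos: [0.4412, 0.0064, 0.0035]
eef_rot: [-179.4, 1.2, 0.1]
ft_force: [0.6, 1.1, 0.4]
grip_width: 0.0499
gripper_force: 0.6
clock: 12.75
ee_pos: [0.442, 0.0065, 0.0033]
eef_rot: [-179.4, 1.2, 0.1]
ft_force: [0.4, -0.9, -0.5]
grip_width: 0.0502
gripper_force: 0.0
clock: 13.25
ee_pos: [0.5961, 0.0057, 0.1329]
eef_rot: [-179.4, 1.0, 0.1]
ft_force: [0.9, 0.7, -0.3]
grip_width: 0.0497
gripper_force: 0.0
[0.59609019 0.00568328 0.13288628]
```

View pics/m5.png

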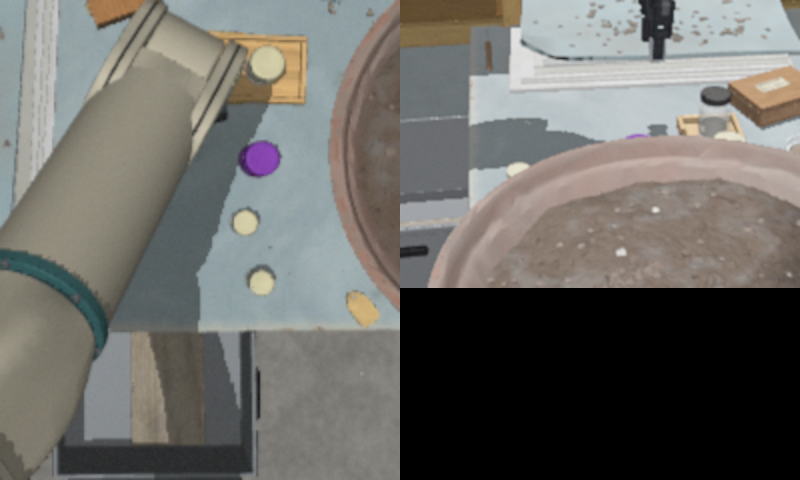

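The offcut has dropped into the tub. I'll clear the arm and check how it lies.

```bash
python3 -m pendant '[[[0.05,0,0,-0.04,0],[0.05,0,-0.02,-0.04,0],[0.05,0,-0.04,-0.01,0],[0.05,0,-0.045,0,0],[0.05,0,-0.045,0,0]]]' | head -2
python3 -m pendant '[[[0.05,0,-0.045,0,0],[0.05,0,-0.045,0,0],[0.05,0,-0.03,0,0],[0.05,0,0,0,0],[0.05,0,0,0,0]]]'
python3 - <<'E'
from h import *
d=snap('top','t6')
cv2.imwrite('pics/m6.png',cv2.resize(d['img'][170:410,250:450],(500,600),interpolation=cv2.INTER_CUBIC)[:,:,::-1])
f=lambda P:[((a-250)*2.5 if k==0 else (a-170)*2.5) for k,a in enumerate(w2p('t6',P))]
for x,y in((.352,.13),(.352,-.122),(.162,.13),(.162,-.122)):
  for z in(-.03,-.166): print(x,y,z,np.round(f((x,y,z))))
E
```

```text
clock: 13.9
ee_pos: [0.5938, 0.1552, 0.2216]
clock: 14.4
ee_pos: [0.5937, 0.274, 0.2217]
eef_rot: [-179.5, 1.4, 0.1]
ft_force: [-0.2, -0.3, -0.4]
grip_width: 0.0503
gripper_force: 0.0
0.352 0.13 -0.03 [ 76. 404.]
0.352 0.13 -0.166 [ 86. 387.]
0.352 -0.122 -0.03 [319. 402.]
0.352 -0.122 -0.166 [304. 386.]
0.162 0.13 -0.03 [ 77. 590.]
0.162 0.13 -0.166 [ 87. 554.]
0.162 -0.122 -0.03 [321. 588.]
0.162 -0.122 -0.166 [306. 552.]
```

View pics/m6.png

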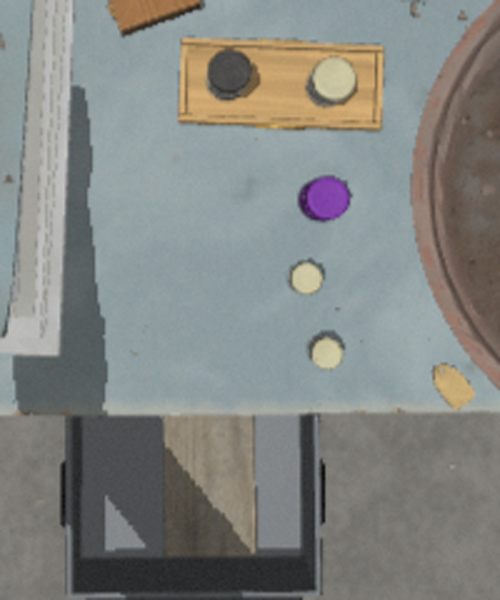

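The offcut lies flat on the tub floor: it is about 91 px wide at both ends, which matches floor depth. Both jars stand in the tray and the other items are unmoved.

```bash
python3 -c "
from station import manip; print(manip.close_job())"
```

```text
the job is handed in; nothing more can be done
None
```

The jar stands upright in the tray beside the other one, the offcut lies flat in the scrap tub, and the job was handed in at about 14.5 s on the robot's clock.

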